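# Stroke a test fixture's row of spring probes to check that none sticks

### The job

Check the test fixture's big spring probes for sticking: starting at the end next to the connector, run the fingertips lightly along the tops of the row of seven domed brass probes to the other end, so that one after another they visibly dip and spring back. Do not push any of them to the bottom of its travel, do not shove or lift the fixture, and leave the things around it alone.

Things in the scene. Friction and masses are not known exactly. Their poses are not given: they have to be found in the camera images.
- fixture: Test fixture: flat grey box with a yellowish top plate, 180 mm (x) by 260 mm (y), loose on the bench, 2 to 3.5 kg. Origin under its centre, z up; plate top 60 mm above it. Seven large spring probes stand in a row along its y axis through the centre, pitch 22 mm. Connector on its -y end, bar handle on its +y end. All else on the plate is at least 30 mm from the row's line and at most 24 mm tall
- guide_pin1 (a point): Top of a pointed steel guide pin, 6 mm thick, 24 mm tall over the plate, at x, y = 52, 88 mm in the fixture; not part of the row
- guide_pin2 (a point): Top of the other guide pin, at x, y = -52, -88 mm. Four white pads 8 mm tall (x = +-52 mm) and a field of fine pins 8 mm tall (x 35 to 44, y -63 to -21 mm) also stand on the plate, apart from the row
- handle (a point): Middle of the fixture's bar handle, 90 mm long, 10 mm thick, 158 mm from the fixture's centre and 32 mm above the bench
- connector (a point): Outer face of the black connector block (60 mm wide, 24 mm high) on one end wall of the fixture, 159 mm from the fixture's centre, 30 mm above the bench
- probe1_tip (a point): Top of the domed brass head of large spring probe 1 (the end nearest the connector): head 9 mm across with a hemispherical, smooth and slippery top, standing 14 mm above the plate (74 mm above the bench) at rest; the point moves with the head
- probe2_tip (a point): Top of the domed brass head of large spring probe 2: head 9 mm across with a hemispherical, smooth and slippery top, standing 14 mm above the plate (74 mm above the bench) at rest; the point moves with the head
- probe3_tip (a point): Top of the domed brass head of large spring probe 3: head 9 mm across with a hemispherical, smooth and slippery top, standing 14 mm above the plate (74 mm above the bench) at rest; the point moves with the head
- probe4_tip (a point): Top of the domed brass head of large spring probe 4: head 9 mm across with a hemispherical, smooth and slippery top, standing 14 mm above the plate (74 mm above the bench) at rest; the point moves with the head
- probe5_tip (a point): Top of the domed brass head of large spring probe 5: head 9 mm across with a hemispherical, smooth and slippery top, standing 14 mm above the plate (74 mm above the bench) at rest; the point moves with the head
- probe6_tip (a point): Top of the domed brass head of large spring probe 6: head 9 mm across with a hemispherical, smooth and slippery top, standing 14 mm above the plate (74 mm above the bench) at rest; the point moves with the head
- probe7_tip (a point): Top of the domed brass head of large spring probe 7 (the end nearest the handle): head 9 mm across with a hemispherical, smooth and slippery top, standing 14 mm above the plate (74 mm above the bench) at rest; the point moves with the head
- probe1 (a joint): How far spring probe 1 is pushed down, m: 0 at rest, 0.0065 at the end of its travel. Its spring needs about 0.5 N to begin and 0.25 N more for each mm (2.1 N at the end), and sends it back up when let go
- probe2 (a joint): How far spring probe 2 is pushed down, m: 0 at rest, 0.0065 at the end of its travel. Its spring needs about 0.5 N to begin and 0.25 N more for each mm (2.1 N at the end), and sends it back up when let go
- probe3 (a joint): How far spring probe 3 is pushed down, m: 0 at rest, 0.0065 at the end of its travel. Its spring needs about 0.5 N to begin and 0.25 N more for each mm (2.1 N at the end), and sends it back up when let go
- probe4 (a joint): How far spring probe 4 is pushed down, m: 0 at rest, 0.0065 at the end of its travel. Its spring needs about 0.5 N to begin and 0.25 N more for each mm (2.1 N at the end), and sends it back up when let go
- probe5 (a joint): How far spring probe 5 is pushed down, m: 0 at rest, 0.0065 at the end of its travel. Its spring needs about 0.5 N to begin and 0.25 N more for each mm (2.1 N at the end), and sends it back up when let go
- probe6 (a joint): How far spring probe 6 is pushed down, m: 0 at rest, 0.0065 at the end of its travel. Its spring needs about 0.5 N to begin and 0.25 N more for each mm (2.1 N at the end), and sends it back up when let go
- probe7 (a joint): How far spring probe 7 is pushed down, m: 0 at rest, 0.0065 at the end of its travel. Its spring needs about 0.5 N to begin and 0.25 N more for each mm (2.1 N at the end), and sends it back up when let go
- board: Bystander: loose green circuit board with parts on it, 124 x 196 mm, 20 mm high, beyond the fixture's far long side; origin under its centre
- wash_bottle: Bystander: white plastic wash bottle with a grey cap and bent spout, 62 mm across, 165 mm high, beyond the connector end; origin under its centre
- solder_spool: Bystander: grey spool of solder standing on end, 52 mm across, 40 mm high, beyond the handle end; origin under its centre
- flux_tub: Bystander: white tub with a lid, 54 mm across, 42 mm high, beyond the handle end; origin under its centre

How it is judged:
By the outcome, as a careful person would: the job done as asked, in the order asked, and still so for the second after the job is handed in, with the robot touching nothing.
It also fails if it takes over 48 s, if anything falls off the work surface, if the arm or the gripper's body presses on something with over 40 N, if the wrist force passes 120 N, or if a joint passes its speed limit or range.

### The arm

A 6-joint arm with a two-finger parallel gripper is mounted at the origin on the work surface. World frame = base frame: x ahead of the robot, y to its left, z up, the work surface at z = 0. Lengths are in m, angles in rad, forces in N, time in s.
With the tool pointing down it reaches from about 0.375 to 0.9 m from the base axis. Payload 3.1 kg.
Tool frame: the origin (TCP) lies at the centre of the arm's flange, where the gripper is bolted on; the fingertips stand 173 mm ahead of it and the grasp point (between the pads) lies 155 mm ahead of it; z points along the fingers, y is the line along which they close (so a half turn about z gives the same grasp; the last joint's range is limited). The gripper opens to 85 mm and grips with 20 to 120 N. Pads are 22 mm wide; open, the fingers measure 114 mm over their backs; the gripper's body (76 mm by 85 mm) begins 54 mm behind the grasp point. The pads swing forward as they close: fully open they stand 13 mm farther back than shut.
Start: joints at [-1.421, 0.527, 1.433, -0, 1.181, -0.178], TCP at [0.201, -0.592, 0.405] pointing down, gripper open.
Joint ranges: [-3.08, 3.08], [-0.75, 2.2], [0.22, 2.44], [-1.43, 4.57], [0, 2.65], [-2.85, 2.85]. Speed limits (rad/s): [2.79, 2.79, 3.14, 3.14, 3.14, 3.14].

### API

Orientations are given as a unit quaternion [x, y, z, w].
In Python, from station import * gives the robot as it stands.
- The arm moves only by the shell command python3 -m jog 'ROWS' [OPENING] [FORCE]. ROWS is a JSON object of lists of equal length, an entry for each row: "linear": the shift along the world's x, y, z in mm, a list of three; "turn": the turn about the world's z in units of 5 degrees (1.0 is 5 degrees). A call has 1 to 12 rows; each row shifts and turns the commanded pose from where the row before left it; what a row does not reach is not made up. A row lasts 1/8 s, in which the tool goes at most 62.5 mm and 10.7 degrees, less where a joint would pass 70% of its speed; a pose out of reach is approached as far as the arm can. A call is refused whole if a number of a shift passes 62.5 or a number of a turn 1, either way. A call with a gripper value outside its range is refused whole. OPENING is the opening, from 0 (shut) to 1 (fully open), set as the call begins (- or left out, the last holds). The fingers move at their own pace and stop on an object; FORCE is the grip in N (left out, the last holds). Time passes only in rows, so rows that do not move let the fingers close. It gives the time, the measured TCP pose, the force, the opening and the grip force at its end, in the units of the state.
- sense(): the state, without advancing time (a new reading comes with each control period).
- snapshot(name): name is "side" or "top" or "wrist"; returns the picture (420x560x3 uint8, red, green, blue); there is no depth.
- get_calibration(name): a dict with "fx", "fy", "cx", "cy" (pixels), "dist_coeffs" ([k1, k2, p1, p2, k3] as OpenCV has them; the pictures are not rectified), "world_to_cam" (4x4, takes a point from world to camera coordinates). Camera axes: x right, y down, z forward; pixel columns grow to the right and rows downward; lengths in m; the calibration is good to about 2 mm. A picture is of the moment at which its call begins: read the wrist's pose just before it. get_calibration takes no time and is no camera call; for the wrist camera it gives the pose at the moment of the call.
- sign_off(): hands the job in; it is judged then, once.
The state is a dict: "t": time; "q": joint angles; "qd": joint speeds; "tau": joint torques, N m; "tcp_pos": TCP position; "tool_rot": TCP orientation; "force": force on the tool from outside, world axes, zero at the start; "ft_torque": the same for the moment, N m; "finger_gap": opening from 0.0 (shut) to 1.0 (fully open); "gripper_force": force on a finger pad.
Only numpy, scipy, OpenCV 4.12 (cv2) and the standard library are available. Lean on these libraries where they do the work, as an engineer would, in place of code of your own. Each camera call takes 0.05 s, during which the arm holds its last target. There are 200 camera calls.

## Working session

There is one attempt and no reset: what is moved stays moved. The work goes in short steps, Python scripts to look and compute and a shell command to move; the robot and the scene stay as the last step left them, time stands still between calls to the robot, and variables do not carry over. Pictures are saved under pics/ and viewed, at most 10 in all, crops included, and the job is handed in when it is done.

```bash
mkdir -p pics; python3 - <<'E'
from station import *
import cv2
for n in ["top","side"]:
    cv2.imwrite(f"pics/{n}0.png",snapshot(n)[:,:,::-1])
s=sense();print(s['t'],s['tcp_pos'],s['tool_rot'],s['finger_gap'],s['force'])
E
```

```text
0.1 [ 0.20121261 -0.5914036   0.40383087] [ 9.86596904e-01  1.63173505e-01  1.56344100e-05 -9.77337930e-04] 1.0019717941768371 [ 0.03106604 -0.06463723 -0.25732882]
```

View pics/top0.png

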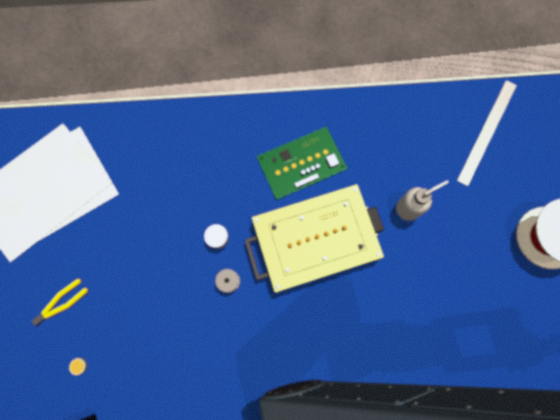

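View pics/side0.png

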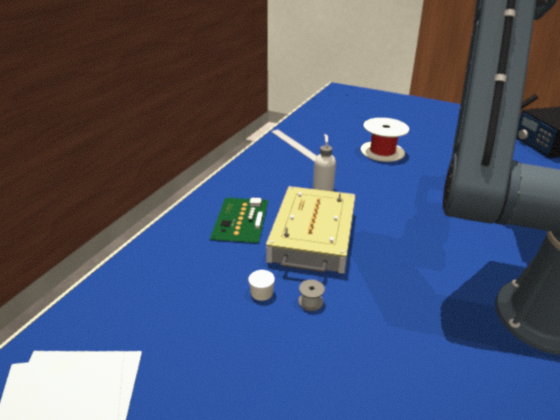

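The top view shows the connector at (375,219), the handle at (257,258) and the row of probes from about (345,228) to (290,246). The fine pins are at about (328,216), the bottle is beyond the connector, and the tub and spool are beyond the handle.

```bash
cat > h.py <<'E'
from station import *
import numpy as np, cv2
def KD(c): return np.array([[c['fx'],0,c['cx']],[0,c['fy'],c['cy']],[0,0,1.]]),np.array(c['dist_coeffs'],float)
def back(c,px,z):
    K,D=KD(c);T=np.array(c['world_to_cam']);R,t=T[:3,:3],T[:3,3]
    p=cv2.undistortPoints(np.array(px,float).reshape(-1,1,2),K,D).reshape(-1,2)
    d=np.c_[p,np.ones(len(p))]@R; o=-R.T@t
    return o+d*((z-o[2])/d[:,2])[:,None]
def proj(c,P):
    K,D=KD(c);T=np.array(c['world_to_cam'])
    return cv2.projectPoints(np.array(P,float),cv2.Rodrigues(T[:3,:3])[0],T[:3,3],K,D)[0].reshape(-1,2)
E
python3 - <<'E'
from h import *
c=get_calibration("top")
im=cv2.imread("pics/top0.png");hsv=cv2.cvtColor(im,cv2.COLOR_BGR2HSV).astype(int)
m=((hsv[:,:,2]<205)&(hsv[:,:,0]<26)&(hsv[:,:,1]>110)).astype(np.uint8)
m[:222]=0;m[252:]=0;m[:,:284]=0;m[:,351:]=0
n,l,st,ce=cv2.connectedComponentsWithStats(m)
for i in range(1,n):
    if st[i,4]>4: print(st[i,4],ce[i].round(1),back(c,[ce[i]],.072).round(4))
print("conn",back(c,[[375,219]],.042),"handle",back(c,[[257,258]],.032), "bottle",back(c,[[414,203]],.1),"tub,spool",back(c,[[216,236],[227,281]],.04))
cv2.imwrite("pics/tz.png",cv2.resize(im[170:300,200:440],None,fx=3.3,fy=3.3,interpolation=cv2.INTER_CUBIC))
w=get_calibration("wrist");T=np.linalg.inv(np.array(w['world_to_cam']));print(T.round(3),w['fx'])
E
```

```text
11 [343.3 228.4] [[ 0.5633 -0.0991  0.072 ]]
9 [334.4 231.1] [[ 0.5583 -0.0784  0.072 ]]
8 [325.2 234.1] [[ 0.5528 -0.0569  0.072 ]]
7 [315.9 237.3] [[ 0.547 -0.035  0.072]]
7 [306.9 240.3] [[ 0.5415 -0.014   0.072 ]]
7 [297.9 243.3] [[0.5361 0.0069 0.072 ]]
7 [288.9 246.3] [[0.5306 0.0277 0.072 ]]
conn [[ 0.58560072 -0.17993829  0.042     ]] handle [[0.51362103 0.10340813 0.032     ]] bottle [[ 0.60553589 -0.25925445  0.1       ]] tub,spool [[0.57070261 0.19619242 0.04      ]
 [0.46477132 0.1743242  0.04      ]]
[[ 0.322 -0.895 -0.307  0.28 ]
 [-0.947 -0.306 -0.103 -0.566]
 [-0.002  0.324 -0.946  0.373]
 [ 0.     0.     0.     1.   ]] 355.91548010813506
```

View pics/tz.png

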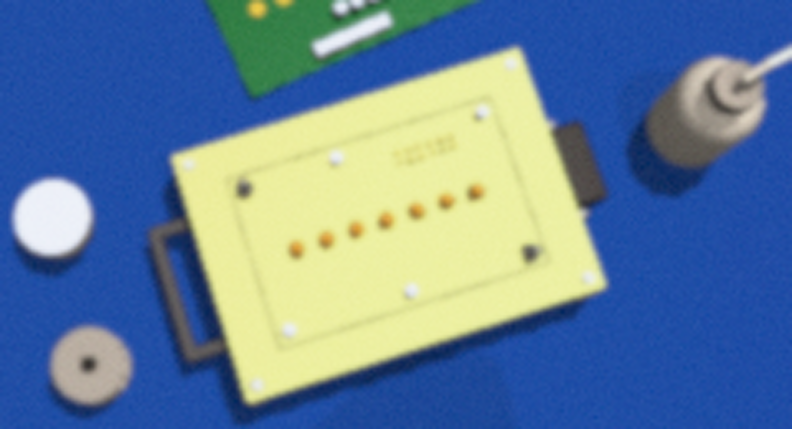

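The enlarged crop confirms this: probe 1 is at the right end by the connector, and probe 7 is by the handle. I'll close the gripper and move above a point just before probe 1, staying high and clear of the bottle.

```bash
python3 -m jog '{"linear":[[15,19,0],[31,39,0],[31,39,0],[35,43,0],[35,43,0],[35,43,0],[35,43,0],[35,43,0],[35,43,0],[35,43,0],[31,39,0],[17,24,0]],"turn":[-0.1,-0.1,-0.1,-0.1,-0.1,-0.1,-0.1,-0.1,-0.06,0,0,0]}' 0 20
python3 -m jog '{"linear":[[0,0,-30],[0,0,-50],[0,0,-30],[0,0,0]],"turn":[0,0,0,0]}'
python3 - <<'E'
from h import *
s=sense();c=get_calibration("wrist");im=snapshot("wrist")
cv2.imwrite("pics/w1.png",im[:,:,::-1])
np.save("w1.npy",c,allow_pickle=True)
print(s['t'],s['tcp_pos'],s['tool_rot'],s['finger_gap'],s['force'])
u=np.array([-.25,.968,0])
print(proj(c,[np.array([.5633,-.0991,.074])+22e-3*i*u for i in range(7)]).round(1))
tcp=s['tcp_pos'];print(proj(c,[tcp-[0,0,.173]]))
E
```

```text
t: 1.6
tcp_pos: [0.5723, -0.1284, 0.4043]
tool_rot: [0.992, 0.127, -0.0, -0.0]
force: [-0.5, -0.8, 0.8]
finger_gap: 0.001
gripper_force: 0.0
t: 2.1
tcp_pos: [0.5702, -0.1302, 0.292]
tool_rot: [0.992, 0.126, -0.003, -0.002]
force: [-0.4, -0.3, 0.3]
finger_gap: 0.001
gripper_force: 0.0
2.1 [ 0.57018955 -0.13021213  0.29198298] [ 0.99201839  0.12604408 -0.00301523 -0.00181878] 0.0008735507410735349 [-0.37303118 -0.28963002  0.26739579]
[[219.2 230.4]
 [180.7 230.3]
 [142.1 230.3]
 [103.3 230.2]
 [ 64.2 230.2]
 [ 24.8 230.2]
 [-14.9 230.3]]
[[274.34493256 272.66143334]]
```

View pics/w1.png

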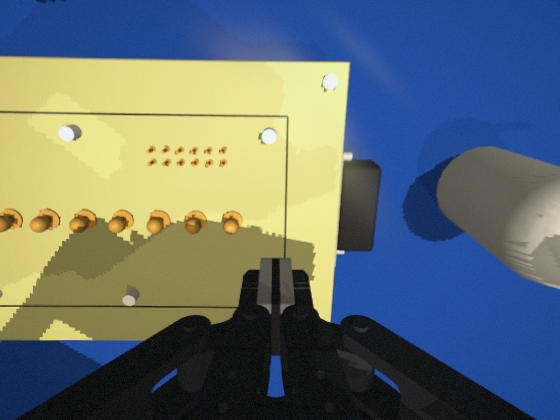

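The wrist view shows probe 1's head at about (231,227). The shut fingertips are at (275,262), about 33 px wide along the row. I predicted probe 1 about 12 px off, so I'll re-measure from here.

```bash
python3 - <<'E'
import cv2
im=cv2.imread("pics/w1.png")
cv2.imwrite("pics/w1z.png",cv2.resize(im[195:320,110:310],None,fx=4,fy=4,interpolation=cv2.INTER_CUBIC))
E
```

```text
(no output)
```

View pics/w1z.png

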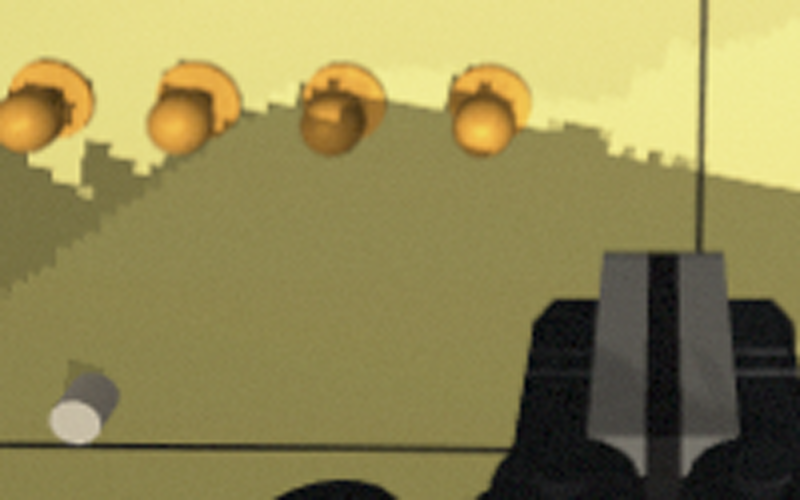

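```bash
python3 - <<'E'
from h import *
from scipy.spatial.transform import Rotation as Ro
c=np.load("w1.npy",allow_pickle=True).item();s=sense()
P=back(c,[[231,226.25],[193,226],[155,225.5],[117,225.5]],.0695);print(P.round(4),np.linalg.norm(np.diff(P,axis=0),axis=1))
R=Ro.from_quat(s['tool_rot']);tcp=np.array(s['tcp_pos'])
pts=[tcp+R.apply([a*.011,b*.009,.173]) for a in(-1,1) for b in(-1,1)];print(proj(c,pts).round(1))
print(tcp+R.apply([0,0,.173]))
ct=get_calibration("top");Q=back(ct,[[344.2,227.9],[289.3,245.9]],.0695);print(Q.round(4))
# side camera: predicted pixels of wrist-estimate vs top-estimate probe1
u=(P[3]-P[0])/np.linalg.norm(P[3]-P[0]);print(u)
cs=get_calibration("side")
print("side wrist-est",proj(cs,[P[0],P[0]+.132*u]).round(1),"side top-est",proj(cs,Q).round(1))
im=snapshot("side");print(sense()['tcp_pos'])
z=cv2.resize(im[180:270,270:370,::-1],None,fx=6,fy=6,interpolation=cv2.INTER_CUBIC);cv2.imwrite("pics/s1z.png",z)
E
```

```text
[[ 0.5655 -0.105   0.0695]
 [ 0.5601 -0.0835  0.0695]
 [ 0.5548 -0.0621  0.0695]
 [ 0.5493 -0.0408  0.0695]] [0.02213939 0.02205706 0.02198901]
[[255.3 295.2]
 [294.6 295.3]
 [254.4 251.9]
 [295.5 252. ]]
[ 0.57061232 -0.13039228  0.12084445]
[[ 0.5646 -0.1017  0.0695]
 [ 0.5318  0.0266  0.0695]]
[-0.24448864  0.96965216  0.        ]
side wrist-est [[318.  199. ]
 [310.3 228.7]] side top-est [[317.8 199.7]
 [310.3 229.7]]
[ 0.57158617 -0.13084416  0.29512982]
```

View pics/s1z.png

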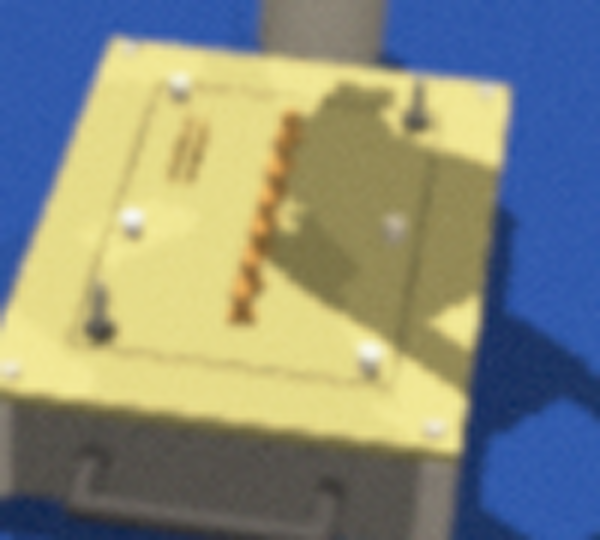

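The side view agrees with the top estimate: probe 1 is near (318.5,199.7) and probe 7 near (310,230.8). That puts the row from (0.565,-0.1025) along (-0.2475,0.969). The arm was still settling when I took the wrist picture. I'll go lower beside the row and let it settle.

```bash
python3 -m jog '{"linear":[[0,0,-15],[0,0,-20],[0,0,-10],[0,0,0],[0,0,0],[0,0,0],[0,0,0],[0,0,0]],"turn":[0,0,0,0,0,0,0,0]}'
python3 - <<'E'
from h import *
from scipy.spatial.transform import Rotation as Ro
for i in range(5):
    s=sense();c=get_calibration("wrist");im=snapshot("wrist")
    print(s['t'],np.round(s['tcp_pos'],4),np.round(s['tool_rot'],4),np.round(s['force'],2))
np.save("w2.npy",c,allow_pickle=True);cv2.imwrite("pics/w2.png",im[:,:,::-1])
R=Ro.from_quat(s['tool_rot']);tcp=np.array(s['tcp_pos']);print((tcp+R.apply([0,0,.173])).round(4))
u=np.array([-.2475,.969,0]);print(proj(c,[np.array([.565,-.1025,.0695])+.022*i*u for i in range(7)]).round(1))
cv2.imwrite("pics/w2z.png",cv2.resize(im[170:320,100:300,::-1],None,fx=4,fy=4,interpolation=cv2.INTER_CUBIC))
E
```

```text
t: 3.2
tcp_pos: [0.5713, -0.1307, 0.25]
tool_rot: [0.992, 0.126, 0.0, 0.0]
force: [0.2, 0.4, -0.8]
finger_gap: 0.002
gripper_force: 0.0
3.2 [ 0.5713 -0.1307  0.25  ] [9.92e-01 1.26e-01 2.00e-04 1.00e-04] [ 0.18  0.44 -0.77]
3.25 [ 0.5713 -0.1307  0.2499] [9.92e-01 1.26e-01 1.00e-04 1.00e-04] [-0.03 -0.48  0.75]
3.3 [ 0.5713 -0.1307  0.2498] [9.92e-01 1.26e-01 1.00e-04 0.00e+00] [ 0.25 -0.66 -0.2 ]
3.35 [ 0.5713 -0.1307  0.2498] [0.992  0.1261 0.     0.    ] [-0.19 -0.37  0.17]
3.4 [ 0.5712 -0.1307  0.2497] [ 0.992  0.126 -0.    -0.   ] [-0.26 -0.47  0.28]
[ 0.5712 -0.1307  0.0767]
[[211.7 264.8]
 [164.9 264.8]
 [117.9 264.8]
 [ 70.4 264.8]
 [ 22.5 264.9]
 [-26.1 265.1]
 [-75.3 265.3]]
```

View pics/w2z.png

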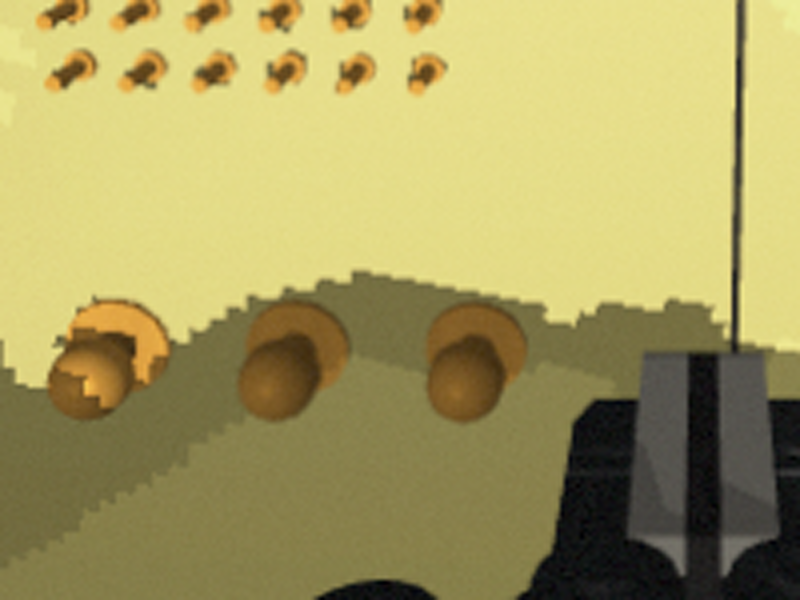

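Probe 1's dome is at (216,265.5) against a prediction of (211.7,264.8), so it lies about 2 mm nearer the connector. The line itself is right on. The fingertip is about 15 mm thick along the row. I'll set the tip at about z = 71.5 mm, 2.5 mm deep, slide onto probe 1 and check the force there.

```bash
cat > f.py <<'E'
from h import *
F=[];Z=[]
for i in range(10):
    s=sense();F.append(s['force']);Z.append(s['tcp_pos']);snapshot("side")
print(s['t'],"F",np.mean(F,0).round(2),"tip",(np.mean(Z,0)-[0,0,.173]).round(4))
E
python3 f.py
python3 -m jog '{"linear":[[0,0,-3],[0,0,-2.2],[0,0,0],[0,0,0],[0,0,0],[0,0,0],[-1,3.9,0],[-1.2,4.8,0],[-1.2,4.8,0],[-1.2,4.8,0],[-1.2,4.8,0],[-1,3.9,0]],"turn":[0,0,0,0,0,0,0,0,0,0,0,0]}'
python3 f.py
```

```text
3.9 F [ 0.18  0.29 -0.14] tip [ 0.5713 -0.1307  0.0767]
t: 5.45
tcp_pos: [0.5644, -0.1033, 0.2447]
tool_rot: [0.992, 0.126, 0.0, -0.0]
force: [-0.2, -1.4, 1.2]
finger_gap: 0.001
gripper_force: 0.6
5.9 F [0.09 0.11 1.12] tip [ 0.5643 -0.1034  0.0715]
```

The vertical force rose by about 1.25 N, which means probe 1 is down about 3 mm, as intended. I'll continue along the row.

```bash
python3 -m jog '{"linear":[[-1,3.9,0],[-1.2,4.8,0],[-1.2,4.8,0],[-1.3,4.8,0],[-1.2,4.8,0],[-1.2,4.8,0],[-1.2,4.8,0],[-1.3,4.8,0],[-1.2,4.8,0],[-1.2,4.8,0],[-1.2,4.8,0],[-1.3,4.8,0]],"turn":[0,0,0,0,0,0,0,0,0,0,0,0]}' 
python3 -m jog '{"linear":[[-1.3,5.2,0],[0,0,0]],"turn":[0,0,0]}' 2>&1 | head -2
python3 -m jog '{"linear":[[-1.3,5,0],[0,0,0]],"turn":[0,0]}'
python3 f.py
python3 - <<'E'
from h import *
c=get_calibration("top");im=snapshot("wrist");cv2.imwrite("pics/w3.png",im[:,:,::-1])
E
```

```text
t: 7.45
tcp_pos: [0.5502, -0.0471, 0.2446]
tool_rot: [0.992, 0.126, 0.001, 0.001]
force: [1.7, -2.3, 1.9]
finger_gap: -0.002
gripper_force: 0.8
$.turn: bad value
t: 7.7
tcp_pos: [0.5483, -0.0413, 0.2445]
tool_rot: [0.992, 0.126, -0.0, -0.0]
force: [-0.2, 0.7, 0.6]
finger_gap: 0.003
gripper_force: 0.6
8.15 F [-0.26  0.69  1.05] tip [ 0.5485 -0.0418  0.0714]
```

View pics/w3.png

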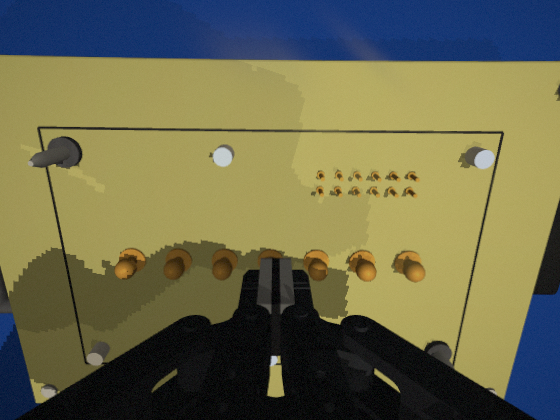

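The fingertip is on probe 4. Probes 1–3 have sprung back at (414,271), (366,270) and (318,268), and the row is still centred under the pad. I'll carry on past probe 7, then lift.

```bash
python3 -m jog '{"linear":[[-1,3.9,0],[-1.2,4.8,0],[-1.2,4.8,0],[-1.3,4.8,0],[-1.2,4.8,0],[-1.2,4.8,0],[-1.2,4.8,0],[-1.3,4.8,0],[-1.2,4.8,0],[-1.2,4.8,0],[-1.2,4.8,0],[-1.3,4.8,0]],"turn":[0,0,0,0,0,0,0,0,0,0,0,0]}' 
python3 -m jog '{"linear":[[-1.3,4.8,0],[-1.2,4.8,0],[-1.2,4.8,0],[-1.2,4.8,0],[-1.2,4.8,0],[-1.2,4.8,0],[-0.8,3,0],[0,0,0],[0,0,10],[0,0,30],[0,0,40],[0,0,40]],"turn":[0,0,0,0,0,0,0,0,0,0,0,0]}' 
python3 -m jog '{"linear":[[0,0,20],[-30,0,20],[-40,0,0],[-40,0,0],[-20,0,0],[0,0,0],[0,0,0],[0,0,0],[0,0,0]],"turn":[0,0,0,0,0,0,0,0,0]}'
python3 - <<'E'
from h import *
im=snapshot("side");a=cv2.imread("pics/side0.png")
b=im[:,:,::-1]
cv2.imwrite("pics/fin.png",np.hstack([cv2.resize(x[180:320,200:370],None,fx=2.3,fy=2.3,interpolation=cv2.INTER_CUBIC) for x in (a,b)]))
E
```

```text
t: 9.75
tcp_pos: [0.5339, 0.0151, 0.2444]
tool_rot: [0.992, 0.126, -0.0, 0.0]
force: [0.7, -4.2, 0.1]
finger_gap: -0.005
gripper_force: 2.6
t: 11.25
tcp_pos: [0.5259, 0.0463, 0.3662]
tool_rot: [0.992, 0.126, 0.0, 0.0]
force: [1.3, 0.2, 0.2]
finger_gap: -0.002
gripper_force: 0.0
t: 12.38
tcp_pos: [0.3968, 0.0464, 0.4044]
tool_rot: [0.992, 0.126, 0.0, -0.0]
force: [0.8, 0.1, -1.0]
finger_gap: 0.003
gripper_force: 0.0
```

View pics/fin.png

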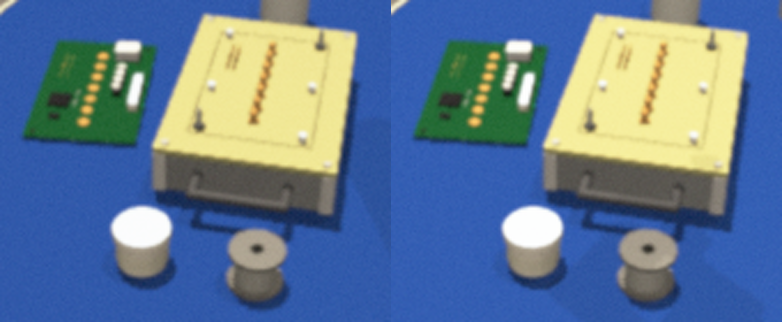

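Comparing before and after, the fixture (handle at about (240,190) in both halves), board, tub and spool have not moved. All the probes are up and the arm is clear.

```bash
python3 -c "from station import *; print(sign_off())"
```

```text
the job is handed in; nothing more can be done
None
```

I ran the shut fingertips along all seven probes from the connector end to the handle end, about 3 mm deep by the force readings on probes 1 and 4, out of 6.5 mm travel. All seven sprang back, the fixture, board, tub and spool look unmoved in the side view, and the job is handed in.

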